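# Extend the work rest to its next hole

## Task

The telescoping work rest in front of the case press is too short: press its spring button down, slide the arm out along the slot and let the button pop up through the second hole, the one in the clamped collar, so that the arm is locked there. Feel for that hole: stop as soon as the button has popped up, without forcing it against the hole's edge or running past, keep the die standing on the pad, and leave the other things where they are.

Things in the scene. Friction and masses are not known exactly. Their poses are not given: they have to be found in the camera images.
- rest_stand: Fixed stand: steel base 150x70x8 mm carrying a square aluminium tube, 170 long, 36 wide, its flat top 48 mm above the table. Origin on the table under the tube's middle; x along the tube towards the pad (the arm extends that way), z up. The top has a 10 mm wide lengthwise slot with a 17 mm round home hole at x = -60 mm, where the button is at the start.
- collar_zone (a point): Point on the stand (fixed to the tube, 50 mm up, x = -7 mm) near which a steel collar, 60 long, 42 wide, top 51 mm above the table, is clamped round the tube. The second 17 mm hole is in the collar's middle; the slot runs through it. The collar sits differently each time and is not measured: the second hole is 43 to 63 mm farther out than the home hole.
- rest_arm (a joint): Extension of the inner tube (with pad and button) along the stand's +x, in m: 0 with the button in the home hole, end stop at 0.080. It slides against about 2.5 N and stays where it is left.
- rest_button (a joint): How far the button is pressed, m: 0 up, 0.007 at its stop. Spring: 4 N to start, 7.5 N at the stop. Up, its 14 mm shoulder fills a hole and locks the arm (1.5 mm play each way); from 0.005 on it is under the wall and the arm slides. Let go between holes it stays down at about 0.005, and pops up to 0 by itself when a hole comes over it, if nothing holds it down.
- button_cap (a point): Centre of the top of the button's cap, a dark steel disc 18 mm across, 10 mm thick, on an 8 mm stem that rides in the slot. Button up: cap top 69 mm, cap underside 59 mm above the table; at the stop both are 7 mm lower (underside 52 mm, 1 mm above the collar). The cap can be pressed with a fingertip or pinched by its sides. x as the stand's.
- rest_pad (a point): Centre of the top of the rubber-topped square pad (62 x 62 mm, top 48 mm above the table) at the end of the arm; it moves with the arm.
- rest_die: Loose turned metal die, 34 mm across and 16 mm high, standing on the pad. Origin at the centre of its underside, z up.
- loupe: Bystander: black eye loupe, 35 mm across, 39 high, origin at its underside.
- oil_bottle: Bystander: small dosing bottle with a white nozzle, 23 mm across, 75 high, origin at its underside.
- pill_box: Bystander: round box with lid, 42 mm across, 20 high, origin at its underside.
There are look-alikes about, which are no part of the job. Leave any turquoise or yellow look-alike of the rest_die alone.

How it is judged:
On the way, in this order (a step that is already met when the one before it is completed fails the run):
1. the button is pressed down clear of the home hole (value of joint rest_button above 0.004 m), for 0.1 s.
2. the arm has been slid out by 20 mm (value of joint rest_arm above 0.02 m), for 0.1 s.
At the end, for the whole second after the job is handed in: The arm is extended (more than 38 mm) and the button has popped fully up (pressed less than 1.5 mm) through the second hole, locking it at rest; the die still stands upright (within 0.15 rad) and at rest on the pad, its underside's centre within 28 mm of the pad's centre (value of joint rest_button below 0.0015 m and value of joint rest_arm above 0.038 m and velocity of joint rest_arm below 0.005 m/s and angle between rest_die's own z axis and vertical below 0.15 rad and distance between rest_die and rest_pad below 0.028 m and linear speed of rest_die below 0.02 m/s); the robot touches nothing.
It fails at once if the arm is run more than 72 mm out, past the second hole (value of joint rest_arm above 0.072 m).
It fails at once if the rest is forced: the fingers press on it with more than 25 N once the button has popped up in the second hole (value of joint rest_button below 0.0015 m and value of joint rest_arm above 0.038 m and contact force between the fingers and rest_stand above 25 N).
It fails at once if the die falls off the pad or tips over (angle between rest_die's own z axis and vertical above 0.7 rad or distance between rest_die and rest_pad above 0.05 m).
It fails at once if a bystander (loupe, bottle, round box) is pushed more than 20 mm (distance of any of loupe, oil_bottle, pill_box from where it was at the start of the episode above 0.02 m).
It also fails if it takes over 42 s, if anything falls off the work surface, if the arm or the gripper's body presses on something with over 40 N, if the wrist force passes 120 N, or if a joint passes its speed limit or range.

## Robot

A 6-joint arm with a two-finger parallel gripper is mounted at the origin on a cart in front of the work surface, level with it; the furniture and walls round the work are solid. World frame = base frame: x ahead of the robot, y to its left, z up, the work surface at z = 0. Lengths are in m, angles in rad, forces in N, time in s.
With the tool pointing down it reaches from about 0.25 to 0.775 m from the base axis. Payload 8.9 kg.
Tool frame: the origin (TCP) lies at the very end of the fingers, on their centre line; the grasp point (between the pads) lies arm.pinch_z behind it (arm.pinch_z is the distance from the TCP to the grasp point, in m); z points along the fingers, y is the line along which they close (so a half turn about z gives the same grasp; the last joint's range is limited). The gripper opens to 85 mm and grips with 20 to 120 N. Pads are 22 mm wide; open, the fingers measure 114 mm over their backs; the gripper's body (76 mm by 85 mm) begins 54 mm behind the grasp point. The pads swing forward as they close: fully open they stand 13 mm farther back than shut.
Start: joints at [1.147, 0.291, -0.153, 1.127, 0, 1.431], TCP at [0.148, 0.504, 0.231] pointing down, gripper open.
Joint ranges: [-2.52, 2.52], [-0.91, 1.74], [-1.3, 1.37], [-1.96, 2.02], [-1.52, 1.47], [-3.14, 3.14]. Speed limits (rad/s): [2.22, 2.22, 2.79, 3.14, 3.14, 3.14].

## Interface

Orientations are given as a 3x3 rotation matrix whose columns are the frame's x, y, z axes.
In Python, from plant import arm, imaging gives the robot as it stands. The module is installed in compiled form; this text tells all that it offers.
- The arm moves only by the tool play_rows, never from a script. Its argument "motion" is a list of rows, each a list of 4 numbers: the shift along the tool's x, y, z in m, then the turn about the tool's z in rad. In form: [[x, y, z, spin], ...]. A call has 1 to 12 rows; each row is the pose to reach, as a shift and turn from the pose commanded when the call began, along the tool's axes at that moment; what a row does not reach only later rows make up. A row lasts 1/10 s, in which the tool goes at most 50 mm and 8.59 degrees, less where a joint would pass 70% of its speed; a pose out of reach is approached as far as the arm can. A call with a gripper value outside its range is refused whole. "jaw" is the opening, from 0 (shut) to 1 (fully open), set as the call begins (left out, the last holds). The fingers move at their own pace and stop on an object; "newtons" is the grip in N (left out, the last holds). Time passes only in rows, so rows that repeat a pose let the fingers close. It gives the time, the measured TCP pose, the force, the opening and the grip force at its end, in the units of the state.
- arm.state(): the state, without advancing time (a new reading comes with each control period).
- imaging.get_image(name): name is "side" or "top" or "wrist"; returns a dict with "image" (420x560x3 uint8, red, green, blue), "intrinsics" (3x3 intrinsics, pixels), "k1" (the pictures are not rectified: a ray, as slopes to the right and down, at radius r is drawn at 1 + k1 r^2 times it, then the intrinsics apply), "R" (3x3) and "t" (3): a world point X has camera coordinates R X + t. Camera axes: x right, y down, z forward; pixel columns grow to the right and rows downward; lengths in m; the calibration is good to about 2 mm. A picture is of the moment at which its call begins. There is no depth.
- arm.finish_job(): hands the job in; it is judged then, once.
The state is a dict: "time_s": time; "qpos": joint angles; "qd": joint speeds; "effort": joint torques, N m; "position": TCP position; "eef_rot": TCP orientation; "wrist_force": force on the tool from outside, world axes, zero at the start; "ft_torque": the same for the moment, N m; "finger_gap": finger opening in m; "finger_force": force on a finger pad.
Only numpy, scipy, OpenCV 4.12 (cv2) and the standard library are available. Lean on these libraries where they do the work, as an engineer would, in place of code of your own. Each camera call takes 0.05 s, during which the arm holds its last target. There are 200 camera calls.

## Working session

There is one attempt and no reset: what is moved stays moved. The work goes in short steps, Python scripts to look and compute and a tool call to move; the robot and the scene stay as the last step left them, time stands still between calls to the robot, and variables do not carry over. Pictures are saved under pics/ and viewed, at most 10 in all, crops included, and the job is handed in when it is done.

Besides the shell and the picture viewer there is one more tool, called as name([rows], argument=value, ...), one row to a line, values as JSON. play_rows: Moves the arm, as the interface text tells. Its arguments: {"type":"object","properties":{"motion":{"type":"array"},"jaw":{"type":"number"},"newtons":{"type":"number"}},"required":["motion"]}

```bash
mkdir -p pics
cat > h.py <<'E'
import numpy as np, cv2
from plant import arm, imaging
def grab(n,fn=None):
    d=imaging.get_image(n)
    if fn: cv2.imwrite('pics/'+fn,d['image'][:,:,::-1])
    np.savez('last_'+n+'.npz',**d)
    return d
def load(n): return dict(np.load('last_'+n+'.npz'))
def ray(d,u,v):
    K=np.array(d['intrinsics']);k=float(d['k1'])
    p=cv2.undistortPoints(np.array([[[u,v]]],float),K,np.array([k,0,0,0,0.]))[0,0]
    R=np.array(d['R']);t=np.array(d['t'])
    c=-R.T@t; r=R.T@np.array([p[0],p[1],1]); return c,r
def onz(d,u,v,z):
    c,r=ray(d,u,v); return c+r*(z-c[2])/r[2]
def proj(d,X):
    K=np.array(d['intrinsics']);R=np.array(d['R']);t=np.array(d['t'])
    return cv2.projectPoints(np.array([X],float),cv2.Rodrigues(R)[0],t,K,np.array([float(d['k1']),0,0,0,0.]))[0].ravel()
E
python3 - <<'E'
from h import *
a=grab('top','top0.png');b=grab('side','side0.png')
s=arm.state();print(s['time_s'],s['position'],s['eef_rot'],s['finger_gap'],arm.pinch_z,s['wrist_force'])
for d in(a,b):print(-np.array(d['R']).T@d['t'])
E
```

```text
0.1 [0.14733661 0.50351606 0.230813  ] [[-9.59720067e-01  2.80957576e-01 -4.83416894e-04]
 [ 2.80957935e-01  9.59719546e-01 -1.01543734e-03]
 [ 1.78649830e-04 -1.11035540e-03 -9.99999368e-01]] 0.0852723792555177 0.0187 [ 0.16835249  0.7020479  -0.97791829]
[ 0.3648974  -0.04346665  1.04780852]
[0.28220004 0.70216221 0.48652512]
```

View pics/top0.png

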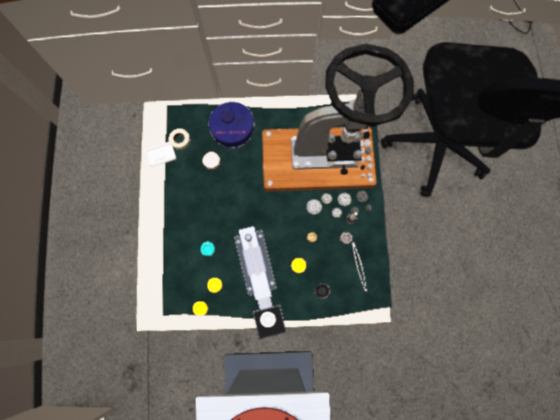

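View pics/side0.png

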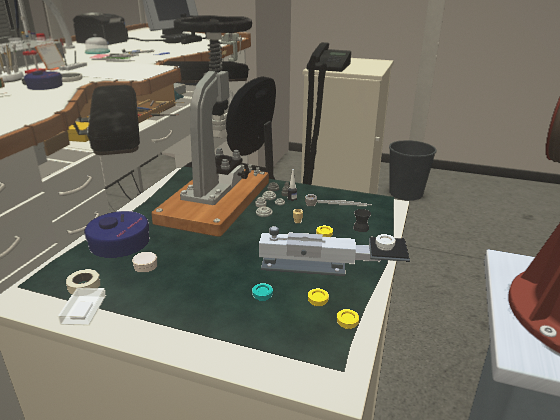

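The top view shows the rest with its button at about (249,238) and the pad with the white die at (268,320). The arm extends toward the robot. Look-alikes of the die are the turquoise disc (207,248) and the yellow discs (214,285), (200,308) and (298,265). For the button, the look-alikes are the small grey parts near (345,200) and (346,238). I choose the dark disc on the tube and will check it in a close crop.

Run:
```python
from h import *
a=load('top');b=load('side')
c1=cv2.resize(a['image'][215:345,215:305],None,fx=4.4,fy=4.4,interpolation=cv2.INTER_CUBIC)
c2=cv2.resize(b['image'][220:280,250:420],None,fx=2.35*1.0,fy=2.35*1.0,interpolation=cv2.INTER_CUBIC)
o=np.zeros((572,800,3),np.uint8);o[:572,:396]=c1[:572];o[:c2.shape[0],400:400+c2.shape[1]]=c2[:,:400]
cv2.imwrite('pics/c.png',o[:,:,::-1])
for n,u,v,z in(('button',249,238,.069),('pad',268,320,.048),('die',268,320,.064),('collar?',256,263,.05),('loupe',322,291,.039),('pressBaseCorner',264,188,.0),('yel',298,265,0)):print(n,onz(a,u,v,z).round(4))
```

```text
button [0.5193 0.0163 0.069 ]
pad [ 0.3287 -0.0218  0.048 ]
die [ 0.3292 -0.0221  0.064 ]
collar? [0.462  0.0023 0.05  ]
loupe [ 0.391  -0.1515  0.039 ]
pressBaseCorner [ 0.6589 -0.0209  0.    ]
yel [ 0.4582 -0.0994  0.    ]
```

View pics/c.png

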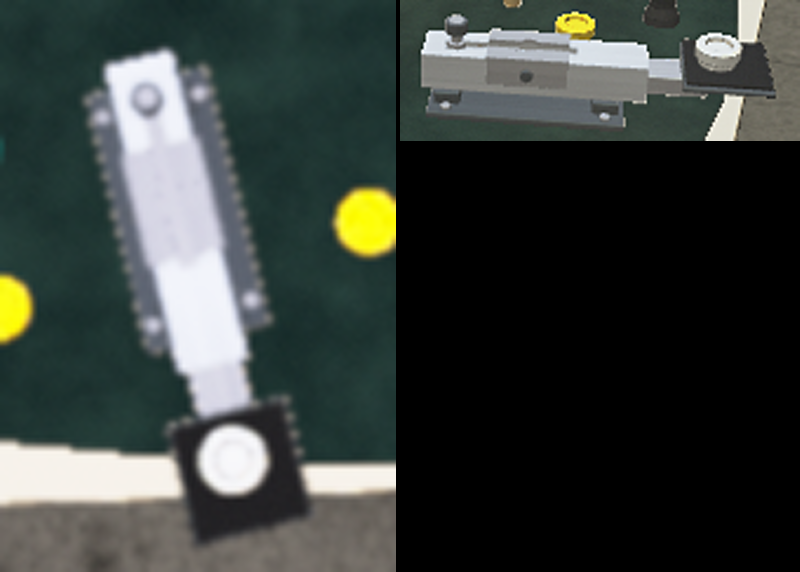

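The crop confirms the dark cap at the far end of the tube, about (248.4,237.3), the collar mid-tube, and the white die on the black pad. Now the direction and the move numbers.

Run:
```python
from h import *
a=load('top')
P=lambda x,y,z:onz(a,215+x/4.4,215+y/4.4,z)
b=P(147,98,.069);fe=P(141,60,.048);ne=P(208,367,.048);c1=P(157,147,.051);c2=P(190,260,.051);pad=P(240,470,.048)
# die by mask centroid
d=(ne-fe)[:2];L=np.linalg.norm(d);d/=L
print('tube len',L,'dir',d,np.degrees(np.arctan2(d[1],d[0])))
mid=(fe+ne)/2
for n,p in(('b',b),('c1',c1),('c2',c2),('pad',pad)):
    q=(p-mid)[:2];print(n,p.round(4),'stand xy',(q@d).round(4),(q@[-d[1],d[0]]).round(4))
s=arm.state();R=np.array(s['eef_rot']);p=np.array(s['position'])
for t in ([*b[:2],.12],):print('shift tool',R.T@(np.array(t)-p))
yy=-d;print('turn',np.degrees(np.arctan2(R[1,1],R[0,1])-np.arctan2(yy[1],yy[0])))
```

```text
tube len 0.16982019747811025 dir [-0.98231429 -0.18723953] -169.2082702666569
b [0.5211 0.0177 0.069 ] stand xy -0.0601 -0.0005
c1 [0.497 0.014 0.051] stand xy -0.0357 -0.0014
c2 [ 0.4356 -0.0022  0.051 ] stand xy 0.0276 0.0029
pad [ 0.3244 -0.0252  0.048 ] stand xy 0.1412 0.0048
shift tool [-0.49524257 -0.36114843  0.1111256 ]
turn 62.89089580574956
```

play_rows([
  [-0.04,-0.03,0,0.09],
  [-0.08,-0.06,0,0.18],
  [-0.12,-0.09,0,0.27],
  [-0.16,-0.12,0,0.36],
  [-0.2,-0.15,0,0.45],
  [-0.24,-0.18,0,0.54],
  [-0.28,-0.21,0,0.63],
  [-0.32,-0.24,0,0.72],
  [-0.36,-0.27,0,0.81],
  [-0.4,-0.3,0.01,0.9],
  [-0.44,-0.33,0.02,1.0],
  [-0.47,-0.35,0.04,1.09],
], jaw=0.6, newtons=30)

```text
time_s: 1.3
position: [0.5023, 0.0332, 0.1916]
eef_rot: [[-0.189, 0.982, 0.002], [0.982, 0.189, -0.0], [-0.001, 0.002, -1.0]]
wrist_force: [1.1, 0.5, 1.3]
finger_gap: 0.0515
finger_force: 0.0
```

Run:
```python
from h import *
s=arm.state();print(s['time_s'],s['position'],np.array(s['eef_rot']).round(3).tolist(),s['finger_gap'],np.round(s['qpos'],2),s['wrist_force'])
w=grab('wrist','w1.png');print(proj(w,[.5211,.0177,.069]))
```

```text
1.3 [0.50226908 0.03321244 0.1916469 ] [[-0.189, 0.982, 0.002], [0.982, 0.189, -0.0], [-0.001, 0.002, -1.0]] 0.051478094599303595 [-0.08  0.27 -0.28  1.01 -0.    1.3 ] [1.13712213 0.50878417 1.26448193]
[300.15940505 227.88419381]
```

View pics/w1.png

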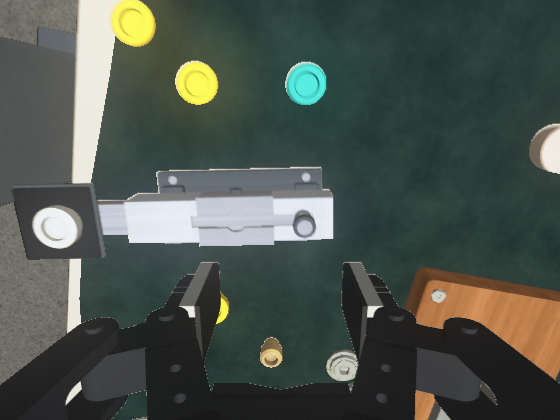

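The wrist view shows the cap at about (305,221), the slot, and the second hole in the collar near (236,226). The die is at (57,227) and the tube edges run almost along the image's row axis.

Run:
```python
from h import *
w=load('wrist')
c=cv2.resize(w['image'][170:260,180:350],None,fx=4.7,fy=4.7,interpolation=cv2.INTER_CUBIC);cv2.imwrite('pics/w1c.png',c[:,:,::-1])
b=onz(w,305,220,.069);h=onz(w,236,226,.051);d=onz(w,57,227,.064)
for n,p in(('b',b),('h',h),('d',d)):print(n,p.round(4))
for q in (h,d):v=(q-b)[:2];print(np.linalg.norm(v),np.degrees(np.arctan2(v[1],v[0])))
for u,v in((128,243),(333,239),(333,190),(137,194)):print(onz(w,u,v,.048).round(4))
```

```text
b [0.5234 0.0246 0.069 ]
h [0.4715 0.0036 0.051 ]
d [ 0.3356 -0.0191  0.064 ]
0.05601084443492697 -157.93069574308123
0.19278484407153915 -166.90483807794374
[ 0.385  -0.0294  0.048 ]
[0.5526 0.0065 0.048 ]
[0.5429 0.0473 0.048 ]
[0.389  0.0142 0.048 ]
```

View pics/w1c.png

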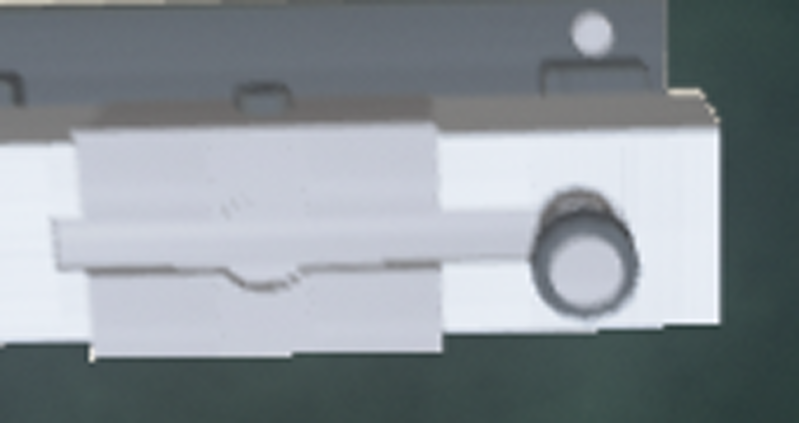

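The crop shows the cap top centred at (305,227), the hole at about (236.4,221.7), and the slot between them.

Run:
```python
from h import *
w=load('wrist')
b=onz(w,304.9,227,.069);h=onz(w,236.4,221.7,.051)
print(b.round(4),h.round(4),np.linalg.norm((h-b)[:2]))
e1=onz(w,180+720/4.7,170+130/4.7,.048);e2=onz(w,180+720/4.7,170+325/4.7,.048);print(e1,e2)
v=(h-b)[:2];print(np.degrees(np.arctan2(v[1],v[0])))
s=arm.state();R=np.array(s['eef_rot']);p=np.array(s['position']);
print(R.T@(np.array([(b[0]*2+.5211)/3,(b[1]*2+.0177)/3,.061])-p))
```

```text
[0.5245 0.0191 0.069 ] [0.4713 0.0073 0.051 ] 0.05455759197236627
[0.54454977 0.04116873 0.048     ] [0.55274061 0.00644091 0.048     ]
-167.47651105564213
[-0.01453053  0.01716246  0.12690322]
```

play_rows([
  [-0.007,0.009,0.03,0],
  [-0.0145,0.017,0.06,0],
  [-0.0145,0.017,0.09,0],
  [-0.0145,0.017,0.115,0],
  [-0.0145,0.017,0.127,0],
  [-0.0145,0.017,0.128,0],
  [-0.0145,0.017,0.128,0],
])

```text
time_s: 2.05
position: [0.5201, 0.0251, 0.0639]
eef_rot: [[-0.195, 0.981, 0.0], [0.981, 0.195, -0.0], [-0.0, 0.0, -1.0]]
wrist_force: [-0.8, -0.3, 0.1]
finger_gap: 0.051
finger_force: 0.0
```

play_rows([
  [0,0,0,0],
  [0,0,0,0],
  [0,0,0,0],
  [0,0,0,0],
  [0,0,0,0],
  [0,0,0,0],
], jaw=0.1, newtons=25)

```text
time_s: 2.65
position: [0.5207, 0.025, 0.0638]
eef_rot: [[-0.195, 0.981, 0.002], [0.981, 0.195, -0.0], [-0.0, 0.002, -1.0]]
wrist_force: [1.9, 0.7, 5.0]
finger_gap: 0.0158
finger_force: 24.4
```

Run:
```python
from h import *
d=grab('side');c=cv2.resize(d['image'][150:290,220:420],None,fx=4,fy=4,interpolation=cv2.INTER_CUBIC);cv2.imwrite('pics/s2.png',c[:,:,::-1])
s=arm.state();print(s['time_s'],s['position'],s['finger_gap'],s['finger_force'],s['wrist_force'],s['ft_torque'])
```

```text
2.7 [0.52062494 0.02495932 0.06377628] 0.015622275921477677 24.434326887130737 [3.37405234 0.13330873 4.84598527] [ 0.1069869  -0.77633117  0.03969838]
```

View pics/s2.png

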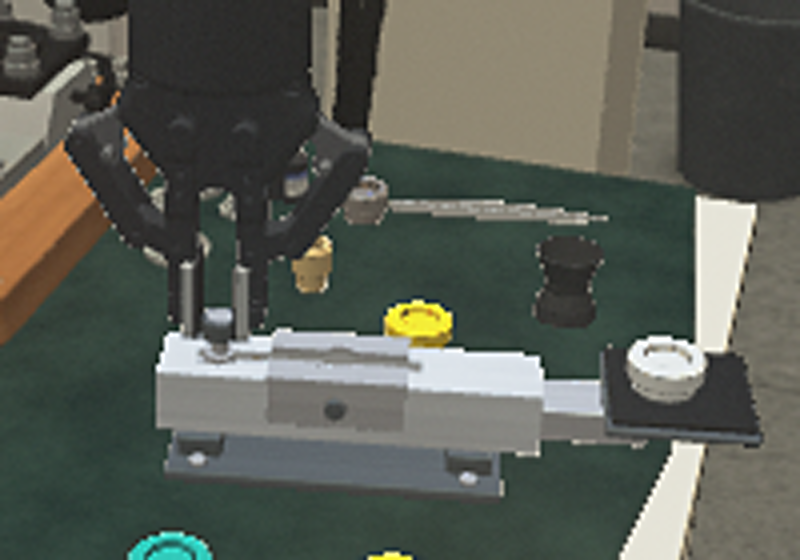

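The fingers flank the cap at crop (217,325) and are gripping it (24 N), but the gap of 15.6 mm suggests an off-centre grip. I'll check where the tip projects in each view.

Run:
```python
from h import *
s=arm.state();p=np.array(s['position']);d=load('side')
q=proj(d,p);print('tcp crop',(q-[220,150])*4)
for X in ([.5232,.0186,.069],[.5211,.0177,.069],[.5245,.0246,.069],[.525,.032,.069]):print(X,((proj(d,X)-[220,150])*4).round(1))
t=grab('top');c1=cv2.resize(t['image'][200:280,215:295],None,fx=7,fy=7,interpolation=cv2.INTER_CUBIC)
w=grab('wrist');c2=cv2.resize(w['image'][150:420,180:400],None,fx=1.05,fy=2,interpolation=cv2.INTER_CUBIC)
o=np.zeros((560,800,3),np.uint8);o[:,:560]=c1;o[:540,565:565+c2.shape[1]]=c2
cv2.imwrite('pics/t2.png',o[:,:,::-1])
```

```text
tcp crop [220.66203949 333.29570955]
[0.5232, 0.0186, 0.069] [220.  315.3]
[0.5211, 0.0177, 0.069] [225.1 315.2]
[0.5245, 0.0246, 0.069] [212.7 321.2]
[0.525, 0.032, 0.069] [205.9 329. ]
```

View pics/t2.png

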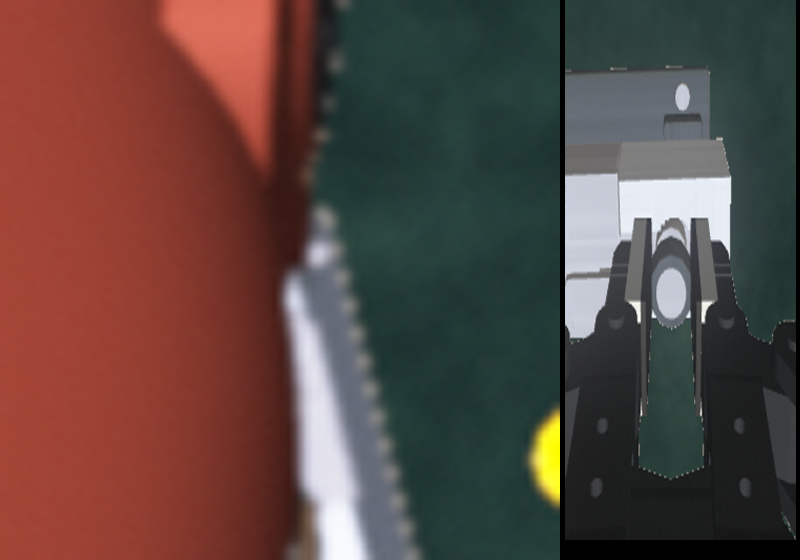

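The grip is around the cap, but the arm was still settling when I computed the shift, so it is about 6 mm off along tool x. I'll reopen, recentre and close again.

play_rows([
  [0,0,0,0],
  [0,0,0,0],
  [0,0,0,0],
  [-0.003,0.001,0,0],
  [-0.0065,0.0015,0.001,0],
  [-0.0065,0.0015,0.0025,0],
  [-0.0065,0.0015,0.0025,0],
], jaw=0.4)

```text
time_s: 3.5
position: [0.5223, 0.0188, 0.0605]
eef_rot: [[-0.194, 0.981, -0.001], [0.981, 0.194, 0.0], [0.0, -0.001, -1.0]]
wrist_force: [-1.0, 0.2, 0.4]
finger_gap: 0.0342
finger_force: 0.0
```

play_rows([
  [0,0,0,0],
  [0,0,0,0],
  [0,0,0,0],
  [0,0,0,0],
  [0,0,0,0],
], jaw=0.1, newtons=35)

```text
time_s: 4.0
position: [0.5224, 0.0189, 0.0609]
eef_rot: [[-0.195, 0.981, -0.0], [0.981, 0.195, -0.0], [-0.0, -0.0, -1.0]]
wrist_force: [-0.7, -0.3, 3.0]
finger_gap: 0.0156
finger_force: 34.2
```

play_rows([
  [0,0,0.002,0],
  [0,0,0.004,0],
  [0,0,0.006,0],
  [0,0,0.0065,0],
  [0,0,0.0065,0],
  [0,0,0.0065,0],
])

```text
time_s: 4.6
position: [0.5227, 0.019, 0.0544]
eef_rot: [[-0.195, 0.981, 0.0], [0.981, 0.195, 0.0], [0.0, 0.0, -1.0]]
wrist_force: [-2.0, -0.3, 6.5]
finger_gap: 0.0157
finger_force: 34.6
```

play_rows([
  [0,-0.002,0,0],
  [0,-0.004,0,0],
  [0,-0.006,0,0],
  [0,-0.008,0,0],
  [0,-0.01,0,0],
  [0,-0.01,0,0],
])

```text
time_s: 5.2
position: [0.5137, 0.017, 0.0548]
eef_rot: [[-0.195, 0.981, 0.002], [0.981, 0.195, 0.0], [-0.0, 0.002, -1.0]]
wrist_force: [-0.6, 0.6, 6.4]
finger_gap: 0.0159
finger_force: 34.6
```

play_rows([
  [0,-0.003,0,0],
  [0,-0.006,0,0],
  [0,-0.009,0,0],
  [0,-0.012,0,0],
  [0,-0.015,0,0],
  [0,-0.018,0,0],
  [0,-0.021,0,0],
  [0,-0.023,0,0],
  [0,-0.023,0,0],
  [0,-0.023,0,0],
])

```text
time_s: 6.2
position: [0.4912, 0.0122, 0.0548]
eef_rot: [[-0.195, 0.981, 0.002], [0.981, 0.195, -0.001], [-0.001, 0.002, -1.0]]
wrist_force: [0.2, -0.9, 6.3]
finger_gap: 0.0158
finger_force: 34.6
```

Run:
```python
from h import *
d=grab('side');c=cv2.resize(d['image'][170:290,230:420],None,fx=4,fy=4,interpolation=cv2.INTER_CUBIC);cv2.imwrite('pics/s3.png',c[:,:,::-1])
s=arm.state();print(s['time_s'],s['position'],s['finger_gap'],s['wrist_force'])
```

```text
6.25 [0.49127644 0.01215529 0.05478712] 0.01574309953587194 [ 0.00684562 -1.06374121  6.65295902]
```

View pics/s3.png

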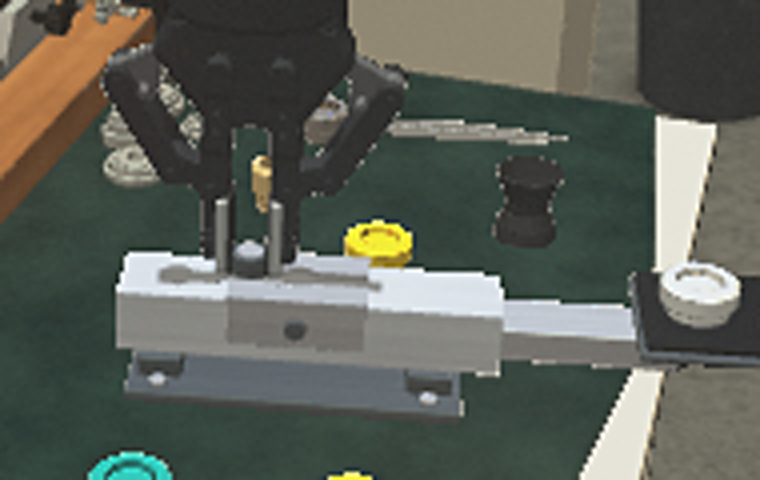

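The arm is out about 32 mm: the home hole is exposed at crop (178,272), the cap is down between the pads and the die is still standing. I'll open slightly so the button is free, then push the cap with the rear finger.

play_rows([
  [0,0,0,0],
  [0,0,0,0],
  [0,0,0,0],
  [0,0,0,0],
], jaw=0.3, newtons=20)

```text
time_s: 6.65
position: [0.4899, 0.0125, 0.0541]
eef_rot: [[-0.195, 0.981, -0.0], [0.981, 0.195, 0.0], [0.0, -0.0, -1.0]]
wrist_force: [-0.0, 0.3, -0.3]
finger_gap: 0.026
finger_force: 0.0
```

```bash
cat >> h.py <<'E'
def look():
    w=grab('wrist');sd=grab('side');s=arm.state()
    # die: white in side view -> on z=.064 along stand
    im=sd['image'].astype(int);roi=im[225:275,360:450];m=(roi.min(2)>200)&(roi.max(2)-roi.min(2)<25)
    n,l,st,ce=cv2.connectedComponentsWithStats(m.astype(np.uint8))
    k=1+np.argmax(st[1:,4]) ;die=ce[k]+[360,225]
    # cap: dark pixels between pads in wrist view
    print('t',s['time_s'],'tcp',np.round(s['position'],4),'gap',round(s['finger_gap'],4),'F',np.round(s['wrist_force'],1),'die px',die.round(1),st[k,4], onz(sd,*die,.06).round(4))
    return w,sd
E
python3 - <<'E'
from h import *
w,sd=look()
c1=cv2.resize(w['image'][170:320,220:380],None,fx=2.5*1,fy=2.5,interpolation=cv2.INTER_CUBIC)
c2=cv2.resize(sd['image'][200:260,260:360],None,fx=3.9,fy=3.9,interpolation=cv2.INTER_CUBIC)
o=np.zeros((375,800,3),np.uint8);o[:,:400]=c1;o[:234,405:795]=c2;cv2.imwrite('pics/p4.png',o[:,:,::-1])
np.savez('ref.npz',w=w['image'],s=sd['image'])
E
```

```text
t 6.75 tcp [0.49   0.0125 0.0542] gap 0.0258 F [-0.3 -0.7  0.1] die px [401.4 236. ] 222 [ 0.3085 -0.047   0.06  ]
```

View pics/p4.png

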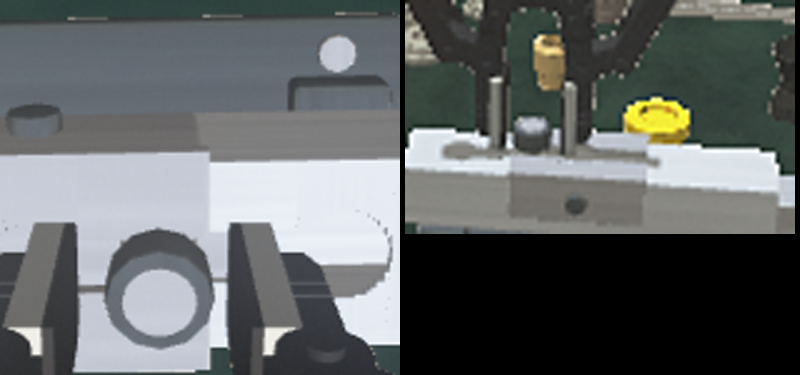

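The cap sits centred between the open pads and is still down. In the wrist image the top disc is at about (283,291) and can be tracked. Pushing on.

play_rows([
  [0,-0.002,0,0],
  [0,-0.004,0,0],
  [0,-0.006,0,0],
  [0,-0.008,0,0],
  [0,-0.01,0,0],
  [0,-0.012,0,0],
  [0,-0.014,0,0],
  [0,-0.016,0,0],
  [0,-0.017,0,0],
  [0,-0.018,0,0],
  [0,-0.018,0,0],
])

```text
time_s: 7.85
position: [0.4722, 0.0089, 0.0543]
eef_rot: [[-0.195, 0.981, -0.0], [0.981, 0.195, -0.0], [-0.0, -0.0, -1.0]]
wrist_force: [2.7, -1.1, 1.8]
finger_gap: 0.0263
finger_force: 1.4
```

```bash
cat >> h.py <<'E'
def cap(im):
    g=cv2.cvtColor(im[245:330,225:345],cv2.COLOR_RGB2GRAY);g=cv2.resize(g,None,fx=3,fy=3,interpolation=cv2.INTER_CUBIC)
    c=cv2.HoughCircles(g,cv2.HOUGH_GRADIENT_ALT,1.5,20,param1=150,param2=0.7,minRadius=30,maxRadius=100)
    return None if c is None else (c[0][:3]/3+[225,245,0]).round(1).tolist()
E
python3 - <<'E'
from h import *
r=np.load('ref.npz');print(cap(r['w']))
w,sd=look();print(cap(w['image']))
E
```

```text
[[283.5, 291.0, 20.0], [283.5, 291.0, 14.1]]
t 7.95 tcp [0.4722 0.0089 0.0542] gap 0.0255 F [ 3.3 -0.8  1.9] die px [396.8 233.4] 141 [ 0.3173 -0.0533  0.06  ]
[[293.0, 290.5, 18.9], [293.0, 290.5, 13.1]]
```

play_rows([
  [0,-0.001,0,0],
  [0,-0.002,0,0],
  [0,-0.003,0,0],
  [0,-0.003,0,0],
])

```text
time_s: 8.35
position: [0.4693, 0.0083, 0.0543]
eef_rot: [[-0.195, 0.981, -0.0], [0.981, 0.195, -0.0], [-0.0, -0.0, -1.0]]
wrist_force: [3.0, -1.0, 1.7]
finger_gap: 0.0256
finger_force: 1.6
```

```bash
python3 -c "
from h import *
w,sd=look();print(cap(w['image']))"
```

```text
t 8.45 tcp [0.4693 0.0083 0.0543] gap 0.0254 F [ 3.3 -1.   1. ] die px [396.7 234.5] 160 [ 0.317  -0.0494  0.06  ]
[[292.0, 291.0, 20.1], [292.0, 291.0, 14.1]]
```

play_rows([
  [0,-0.0005,0,0],
  [0,-0.001,0,0],
  [0,-0.001,0,0],
])

```text
time_s: 8.75
position: [0.4686, 0.0082, 0.0544]
eef_rot: [[-0.195, 0.981, 0.0], [0.981, 0.195, -0.0], [-0.0, 0.0, -1.0]]
wrist_force: [4.0, -1.9, 1.3]
finger_gap: 0.0256
finger_force: 2.0
```

```bash
python3 -c "
from h import *
w,sd=look();print(cap(w['image']))"
```

```text
t 8.85 tcp [0.4686 0.0081 0.0543] gap 0.0257 F [ 3.5 -0.8  0.6] die px [396.7 234.7] 163 [ 0.3169 -0.0488  0.06  ]
[[290.0, 292.0, 19.8], [290.0, 292.0, 14.2], [320.0, 270.0, 11.7]]
```

play_rows([
  [0,-0.0005,0,0],
  [0,-0.001,0,0],
  [0,-0.001,0,0],
])

```text
time_s: 9.15
position: [0.4668, 0.0081, 0.0541]
eef_rot: [[-0.195, 0.981, -0.001], [0.981, 0.195, 0.0], [0.0, -0.001, -1.0]]
wrist_force: [2.4, -0.8, 1.3]
finger_gap: 0.0257
finger_force: 0.9
```

```bash
python3 -c "
from h import *
w,sd=look();print(cap(w['image']))"
```

```text
t 9.25 tcp [0.4666 0.0082 0.054 ] gap 0.0258 F [0.9 0.1 0.3] die px [396.8 235.1] 173 [ 0.3166 -0.0474  0.06  ]
[[290.0, 296.0, 21.9], [290.0, 296.0, 15.5]]
```

play_rows([
  [0,-0.0005,0,0],
  [0,-0.001,0,0],
  [0,-0.001,0,0],
])

```text
time_s: 9.55
position: [0.466, 0.008, 0.0541]
eef_rot: [[-0.195, 0.981, -0.001], [0.981, 0.195, 0.0], [0.001, -0.001, -1.0]]
wrist_force: [0.6, 1.2, -0.5]
finger_gap: 0.0258
finger_force: 0.4
```

```bash
python3 -c "
from h import *
w,sd=look();print(cap(w['image']))"
```

```text
t 9.65 tcp [0.466  0.0079 0.0541] gap 0.0256 F [ 0.7  0.5 -0.1] die px [396.8 235.2] 176 [ 0.3165 -0.0471  0.06  ]
[[290.5, 296.5, 20.7], [290.5, 296.5, 15.2]]
```

The button has popped: the cap's circle jumped outward and grew (inner radius 14.1→15.3 px) and the push force dropped. I stop pushing, back off and lift away.

play_rows([
  [0,0.0015,0,0],
  [0,0.003,0,0],
  [0,0.0035,0,0],
  [0,0.0035,0,0],
  [0,0.0035,-0.01,0],
  [0,0.0035,-0.03,0],
  [0,0.0035,-0.06,0],
  [0,0.0035,-0.09,0],
  [0,0.0035,-0.12,0],
  [0,0.0035,-0.12,0],
  [0,0.0035,-0.12,0],
], jaw=0.35)

```text
time_s: 10.75
position: [0.4704, 0.0084, 0.1752]
eef_rot: [[-0.195, 0.981, 0.002], [0.981, 0.195, -0.0], [-0.001, 0.002, -1.0]]
wrist_force: [-0.8, 0.7, -0.6]
finger_gap: 0.0293
finger_force: 0.0
```

Run:
```python
from h import *
w,sd=look()
c1=cv2.resize(w['image'],None,fx=.71,fy=.71,interpolation=cv2.INTER_AREA)
c2=cv2.resize(sd['image'][190:290,250:430],None,fx=2.2,fy=2.2,interpolation=cv2.INTER_CUBIC)
o=np.zeros((600,400,3),np.uint8);o[:298,:398]=c1[:298,:398];o[300:520,:396]=c2;cv2.imwrite('pics/end.png',o[:,:,::-1])
```

```text
t 10.85 tcp [0.4693 0.0086 0.1737] gap 0.0301 F [-1.  -0.1 -0.6] die px [396.8 235.2] 176 [ 0.3165 -0.0471  0.06  ]
```

View pics/end.png

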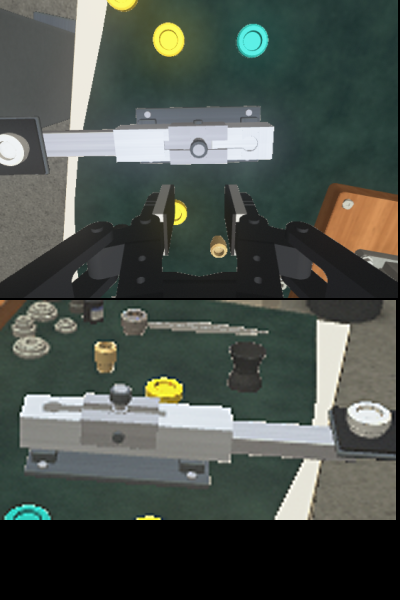

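The cap is raised on its stem in the middle of the collar (side part, about (120,392)), the die stands on the pad at (368,418), and the gripper is clear. Handing in.

```bash
python3 -c "
from plant import arm
print(arm.finish_job())"
```

```text
the job is handed in; nothing more can be done
None
```

The arm is extended about 52 mm, the button has popped up in the collar hole, the die is still standing on the pad and the gripper is clear; the job is handed in, but no verdict was returned.

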